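# Pack the sample case with whole plaster castings

### The job

Pack the open red sample case: put the whole round rosette, the whole square corner block and the whole eight-sided plaque into it, each face up and lying flat in the recess cut to its own shape. Leave the two broken castings where they lie and do not disturb the wax jar or the mixing bowl. Set the pieces down rather than dropping them, for plaster chips easily.

Things in the scene. Friction and masses are not known exactly. Their poses are not given: they have to be found in the camera images.
- rosette: Whole round casting in white plaster, loose, face up on the bench: a disc of diameter 58 mm, sides upright and 26 mm high, with eight petals and a button in relief on top (relief at most 7 mm more). 75 g. Origin: centre of its underside; z up.
- corner_block: Whole square casting in white plaster, loose, face up on the bench: 54 x 54 mm, sides upright and 26 mm high, a raised ring target in relief on top (4 mm more). 80 g. Origin: centre of its underside; x and y square to its sides; z up.
- plaque: Whole long eight-sided casting in white plaster, loose, face up on the bench: 74 mm along its x, 50 mm along its y (the two long sides are flat over 46 mm: grip across these), corners cut 14 mm at 45 degrees, sides upright and 26 mm high, fruit clusters in relief on top (3 mm more). 100 g. Origin: centre of its underside; z up.
- broken_rosette: Look-alike that does not belong: a round rosette of the same size with a wide wedge (about a quarter) broken out of it, towards its +x. Loose, to be left where it lies. Origin: centre of the underside of the full disc.
- broken_block: Look-alike that does not belong: a square corner block of the same size with one corner (+x, +y) snapped off. Loose, to be left where it lies. Origin: centre of the underside of the full square.
- round_liner: Grey liner, 100 x 100 x 12 mm, with a round recess (74 mm diameter, 8 mm deep, blue floor): home of the rosette. Fixed in the fixed red case, top flush with the case's rim 36 mm above the bench. Origin: liner's underside, below the recess's centre, 24 mm above the bench; recess floor 4 mm above the origin, liner top 12 mm. x along the row of three liners, z up.
- square_liner: Grey liner, same outer size, height and origin as the round liner, with a square recess 70 x 70 mm, 8 mm deep, blue floor, sides along x and y: home of the corner block. The three liners lie in any order in a row along the case's length (their x), 101 mm apart; the case is 313 x 111 mm with 4 mm walls.
- plaque_liner: Grey liner, same outer size, height and origin as the round liner, with a long eight-sided recess, 90 mm along x by 66 mm along y, corners cut 17 mm, 8 mm deep, blue floor: home of the plaque. The case's lid (30 mm high) lies folded back on the bench on the liners' +y side; a low handle and latches stick out 27 mm on their -y side.
- wax_jar: Bystander: closed amber glass jar of release wax with yellow cap and pale label, standing loose, diameter 60 mm, 75 mm high. Origin: centre of its underside.
- mixing_bowl: Bystander: green plaster mixing bowl standing loose, rim diameter 104 mm, 48 mm high. Origin: centre of its underside.
Mind the look-alikes: they are no part of the job. Leave any pink look-alike of the plaque alone. What is shaped like the rosette but turquoise is not meant.

How it is judged:
By the outcome, as a careful person would: the job done as asked, in the order asked, and still so for the second after the job is handed in, with the robot touching nothing.
It also fails if it takes over 93 s, if anything falls off the work surface, if the arm or the gripper's body presses on something with over 40 N, if the wrist force passes 120 N, or if a joint passes its speed limit or range.

### The arm

A 6-joint arm with a two-finger parallel gripper is mounted at the origin on the work surface. World frame = base frame: x ahead of the robot, y to its left, z up, the work surface at z = 0. Lengths are in m, angles in rad, forces in N, time in s.
With the tool pointing down it reaches from about 0.35 to 0.775 m from the base axis. Payload 5.5 kg.
Tool frame: the origin (TCP) lies between the finger pads; the fingertips stand 11 mm ahead of it and the grasp point (between the pads) lies 8 mm behind it (tips_ahead is the distance from the TCP to the fingertips, in m); z points along the fingers, y is the line along which they close (so a half turn about z gives the same grasp; the last joint's range is limited). The gripper opens to 85 mm and grips with 20 to 120 N. Pads are 22 mm wide; open, the fingers measure 114 mm over their backs; the gripper's body (76 mm by 85 mm) begins 54 mm behind the grasp point. The pads swing forward as they close: fully open they stand 13 mm farther back than shut.
Start: joints at [1.047, 0.313, 0.046, 1.304, 0, 1.431], TCP at [0.215, 0.533, 0.242] pointing down, gripper open.
Joint ranges: [-2.76, 2.76], [-0.86, 1.69], [-1.03, 1.26], [-2.2, 2.34], [-1.47, 1.5], [-3.14, 3.14]. Speed limits (rad/s): [2.57, 2.57, 3.14, 3.14, 3.14, 3.14].

### API

Orientations are given as a unit quaternion [w, x, y, z].
In Python, from workcell import * gives the robot as it stands. The module is installed in compiled form; this text tells all that it offers.
- The arm moves only by the tool jog_arm, never from a script. Its argument "moves" is a list of rows, each an object with "fingers": the closure, from 0 (fully open) to 1 (shut); "slide": the shift along the tool's x, y, z in mm, a list of three; "angular": the turn, a rotation vector about the tool's x, y, z in degrees, a list of three. A call has 1 to 10 rows; each row is the pose to reach, as a shift and turn from the pose commanded when the call began, along the tool's axes at that moment; what a row does not reach only later rows make up. A row lasts 1/12 s, in which the tool goes at most 41.7 mm and 7.16 degrees, less where a joint would pass 70% of its speed; a pose out of reach is approached as far as the arm can. A call with a gripper value outside its range is refused whole. The fingers move at their own pace and stop on an object; "squeeze" is the grip in N (left out, the last holds). Time passes only in rows, so rows that repeat a pose let the fingers close. It gives the time, the measured TCP pose, the force, the opening and the grip force at its end, in the units of the state.
- get_state(): the state, without advancing time (a new reading comes with each control period).
- read_camera(name): name is "scene" or "top"; returns a dict with "color" (420x560x3 uint8, red, green, blue), "fovy" (degrees; the focal length in pixels is half the picture's height over the tangent of half this angle, whatever the lens; pixels are square), "cx", "cy" (the principal point, pixels), "D" ([k1, k2, p1, p2, k3] as OpenCV has them; the pictures are not rectified), "world_from_camera" (4x4, takes a point from camera to world coordinates). Camera axes: x right, y down, z forward; pixel columns grow to the right and rows downward; lengths in m; the calibration is good to about 2 mm. A picture is of the moment at which its call begins. There is no depth.
- hand_in(): hands the job in; it is judged then, once.
Trained networks look in a picture, given as the dict that the camera call returned (one of the last four; its "shot" number tells which), for a name from the list of things; names that differ only in an ending like _2 or _b are one class to them, and where a whole thing is asked for, a point or a joint stands for the part that bears it (a point fixed in the world has none). Each returns a list of dicts, best first, with "p" (0 to 1); they miss things now and then, are a little off and sometimes report something else, mostly with a low value. They report only what shows in the picture. A call takes as long as a camera call. They do not tell look-alikes from the thing itself.
- look_for(target, picture): "point" ([column, row] in pixels, amid what is visible of it).
- tip_of(target, picture): "point" ([column, row] in pixels: a listed point, or the origin of a listed thing).
The state is a dict: "clock": time; "joint_pos": joint angles; "qvel": joint speeds; "tau": joint torques, N m; "tcp_pos": TCP position; "orientation": TCP orientation; "wrist_force": force on the tool from outside, world axes, zero at the start; "ft_torque": the same for the moment, N m; "finger_gap": finger opening in m; "grip_force": force on a finger pad.
Only numpy, scipy, OpenCV 4.12 (cv2) and the standard library are available. Lean on these libraries where they do the work, as an engineer would, in place of code of your own. Each camera call takes 0.05 s, during which the arm holds its last target. There are 200 camera calls.

## Working session

There is one attempt and no reset: what is moved stays moved. The work goes in short steps, Python scripts to look and compute and a tool call to move; the robot and the scene stay as the last step left them, time stands still between calls to the robot, and variables do not carry over. Pictures are saved under pics/ and viewed, at most 14 in all, crops included, and the job is handed in when it is done.

Besides the shell and the picture viewer there is one more tool, called after ">>>" as a command line: name --argument value ..., lists and objects as JSON in quotes. jog_arm: Moves the arm, as the interface text tells. Its arguments: {"type":"object","properties":{"moves":{"type":"array","items":{"type":"object","properties":{"fingers":{"type":"number"},"slide":{"type":"array","items":{"type":"number"}},"angular":{"type":"array","items":{"type":"number"}}}}},"squeeze":{"type":"number"}},"required":["moves"]}

```bash
mkdir -p pics; cat > h.py <<'E'
from workcell import *
import numpy as np, cv2
from scipy.spatial.transform import Rotation as R
def K(p):
    h=p["color"].shape[0]; f=h/2/np.tan(np.radians(p["fovy"])/2)
    return np.array([[f,0,p["cx"]],[0,f,p["cy"]],[0,0,1]])
def ray(p,uv):
    q=cv2.undistortPoints(np.array(uv,float).reshape(-1,1,2),K(p),np.array(p["D"],float)).reshape(-1,2)
    T=np.array(p["world_from_camera"]); d=np.c_[q,np.ones(len(q))]@T[:3,:3].T
    return T[:3,3],d
def onz(p,uv,z):
    o,d=ray(p,uv); return o+d*((z-o[2])/d[:,2])[:,None]
def proj(p,X):
    T=np.linalg.inv(np.array(p["world_from_camera"]))
    r,_=cv2.Rodrigues(T[:3,:3]); return cv2.projectPoints(np.array(X,float).reshape(-1,1,3),r,T[:3,3],K(p),np.array(p["D"],float))[0].reshape(-1,2)
def tri(p1,u1,p2,u2):
    o1,d1=ray(p1,[u1]);o2,d2=ray(p2,[u2]);d1=d1[0];d2=d2[0]
    s=np.linalg.lstsq(np.c_[d1,-d2],o2-o1,rcond=None)[0]
    a=o1+s[0]*d1;b=o2+s[1]*d2
    return (a+b)/2,np.linalg.norm(a-b)
def save(n,img,s=1): cv2.imwrite("pics/"+n+".png",cv2.cvtColor(cv2.resize(img,None,fx=s,fy=s,interpolation=cv2.INTER_CUBIC),cv2.COLOR_RGB2BGR))
E
python3 - <<'E'
from h import *
np.set_printoptions(precision=3,suppress=True)
a=read_camera("scene");b=read_camera("top")
for n,p in(("scene",a),("top",b)):
    save(n+"0",p["color"],1.4); print(n,p["fovy"],p["D"],np.array(p["world_from_camera"]))
for t in "rosette corner_block plaque broken_rosette broken_block round_liner square_liner plaque_liner wax_jar mixing_bowl".split():
    print(t)
    for n,p in(("s",a),("t",b)):
        for r in tip_of(t,p)[:4]: print("  ",n,np.round(r["point"]),round(r["p"],2),onz(p,[r["point"]],.028 if 'liner' in t else 0)[0])
s=get_state();print(s["clock"],s["tcp_pos"],s["orientation"],s["finger_gap"])
E
```

```text
scene 48.86703153540043 [-0.105  0.     0.     0.     0.   ] [[ 0.301  0.507 -0.808  1.393]
 [ 0.953 -0.176  0.245 -0.302]
 [-0.018 -0.844 -0.536  0.593]
 [ 0.     0.     0.     1.   ]]
top 50.264036762077254 [-0.144  0.     0.     0.     0.   ] [[-0.022 -0.997  0.071  0.46 ]
 [-1.     0.022  0.003 -0.061]
 [-0.004 -0.071 -0.997  1.17 ]
 [ 0.     0.     0.     1.   ]]
rosette
   s [196. 189.] 0.88 [ 0.34  -0.208  0.   ]
   s [215. 209.] 0.75 [ 0.452 -0.177  0.   ]
   t [325. 236.] 0.92 [ 0.449 -0.185  0.   ]
   t [332. 276.] 0.8 [ 0.344 -0.201  0.   ]
corner_block
   s [273. 200.] 0.76 [ 0.461 -0.036  0.   ]
   t [270. 234.] 0.95 [ 0.458 -0.041  0.   ]
plaque
   s [238. 185.] 0.87 [ 0.357 -0.098  0.   ]
   s [294. 239.] 0.81 [ 0.629 -0.039  0.   ]
   t [266. 171.] 0.92 [ 0.625 -0.036  0.   ]
   t [291. 273.] 0.82 [ 0.355 -0.093  0.   ]
broken_rosette
   s [151. 226.] 0.62 [ 0.476 -0.332  0.   ]
   t [381. 228.] 0.69 [ 0.466 -0.335  0.   ]
broken_block
   s [216. 253.] 0.98 [ 0.622 -0.21   0.   ]
round_liner
   s [396. 217.] 0.69 [0.662 0.189 0.028]
   t [177. 157.] 0.6 [0.661 0.195 0.028]
square_liner
   s [368. 197.] 0.93 [0.565 0.168 0.028]
   t [186. 200.] 0.86 [0.55  0.171 0.028]
plaque_liner
   s [345. 179.] 0.74 [0.468 0.152 0.028]
   t [194. 234.] 0.96 [0.462 0.153 0.028]
   t [188. 198.] 0.43 [0.556 0.168 0.028]
wax_jar
   s [285. 289.] 0.61 [ 0.775 -0.106  0.   ]
   t [292. 116.] 0.96 [ 0.772 -0.108  0.   ]
mixing_bowl
   s [138. 275.] 0.6 [ 0.644 -0.372  0.   ]
   t [264. 172.] 0.72 [ 0.622 -0.03   0.   ]
   t [391. 158.] 0.67 [ 0.65  -0.369  0.   ]
1.1 [0.215 0.533 0.242] [0.    0.191 0.982 0.   ] 0.08537752224277073
```

View pics/scene0.png

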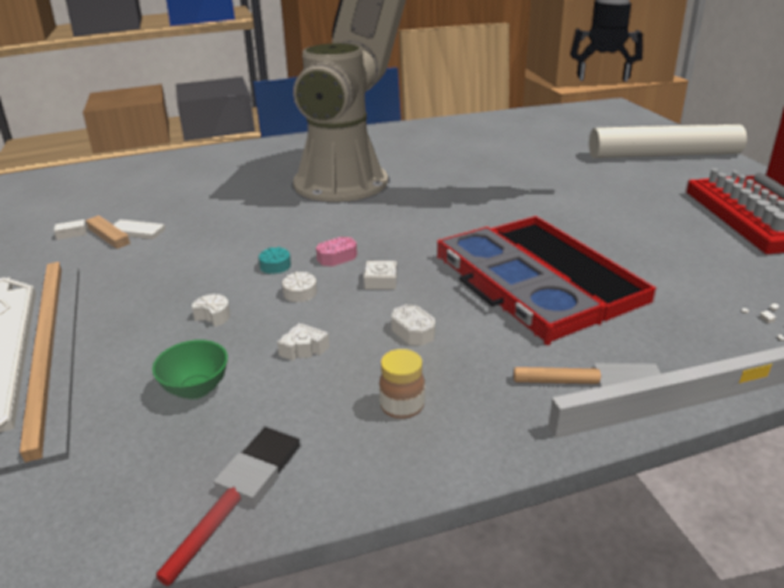

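View pics/top0.png

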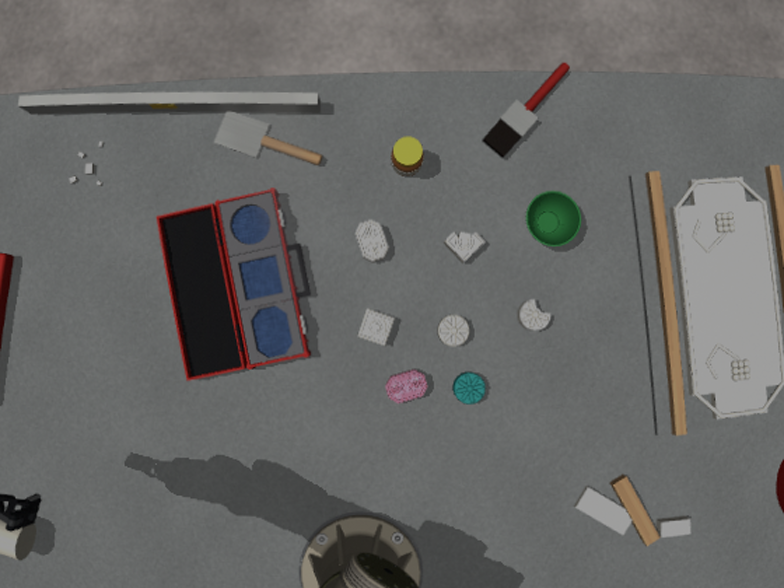

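Scene (1.4x picture px): the white rosette is at top-view (454,331). Its look-alikes are the turquoise disc (469,388) and the broken rosette (535,315), which has its wedge missing. The corner block is at (377,327), and the broken block at (464,245). The plaque is at (372,241), and its pink look-alike at (406,386). The recesses are plaque (272,331), square (261,277) and round (250,224). I choose the three whole white castings, and next fit their poses in both views and check them in a crop.

```bash
cat > fit.py <<'E'
from h import *
from scipy.optimize import minimize
from scipy.ndimage import zoom
t=np.linspace(0,2*np.pi,48,endpoint=False)
def octo(a,b,c): return np.array([[a,b-c],[a-c,b],[c-a,b],[-a,b-c],[-a,c-b],[c-a,-b],[a-c,-b],[a,c-b]])
sq=lambda a:np.array([[a,a],[-a,a],[-a,-a],[a,-a]])
S={"rosette":np.c_[np.cos(t),np.sin(t)]*.029,"corner_block":sq(.027),"plaque":octo(.037,.025,.014)}
REC={"plaque":octo(.045,.033,.017),"square":sq(.035),"round":np.c_[np.cos(t),np.sin(t)]*.037}
Z=4
def fill(p,P,box):
    u0,v0,u1,v1=box; m=np.zeros(((v1-v0)*Z,(u1-u0)*Z),np.uint8)
    q=((P-[u0,v0]+.5)*Z-.5); cv2.fillConvexPoly(m,np.round(q*16).astype(np.int32),1,shift=4); return m
def place(s,x,y,th,z):
    c,n=np.cos(th),np.sin(th); return np.c_[s@np.array([[c,n],[-n,c]])+[x,y],np.full(len(s),z)]
def up(m,box):
    u0,v0,u1,v1=box
    return cv2.resize(m[v0:v1,u0:u1].astype(np.float32),None,fx=Z,fy=Z,interpolation=cv2.INTER_LINEAR)>.5
def white(p):
    c=p["color"].astype(int); return ((c.min(2)>105)&(c.max(2)-c.min(2)<45)).astype(np.float32)
def blue(p):
    c=p["color"].astype(int); return ((c[...,2]-c[...,0]>25)).astype(np.float32)
def box(uv,r): u,v=np.round(uv).astype(int); return (u-r,v-r,u+r,v+r)
def iou(a,b): return (a&b).sum()/max(1,(a|b).sum())
def fit_piece(ps,name,x0,dz=True):
    s=S[name]; M=[]
    for p in ps:
        b=box(proj(p,[[x0[0],x0[1],.013]])[0],24); m=white(p)
        n,l=cv2.connectedComponents(m.astype(np.uint8)); cc=l[b[1]:b[3],b[0]:b[2]]
        k=np.bincount(cc[cc>0]).argmax(); M.append((p,b,up((l==k),b)))
    def cost(q):
        e=0
        for p,b,m in M:
            P=np.r_[proj(p,place(s,*q[:3],q[3])),proj(p,place(s,*q[:3],q[3]+.028))].astype(np.float32)
            e+=1-iou(fill(p,cv2.convexHull(P)[:,0],b)>0,m)
        return e
    best=None
    for th in ([0] if name=="rosette" else np.arange(0,np.pi if name=="plaque" else np.pi/2,np.pi/8)):
        d=np.array([[0]*4,[.004,0,0,0],[0,.004,0,0],[0,0,.2,0],[0,0,0,.006]])
        r=minimize(cost,[*x0,th,0],method="Nelder-Mead",options=dict(initial_simplex=np.array([*x0,th,0])+d,xatol=1e-4,fatol=1e-4))
        if best is None or r.fun<best.fun: best=r
    return best.x,best.fun
def fit_case(ps,x0):
    D={"plaque":-.101,"square":0,"round":.101}; M=[]
    for p in ps:
        for n,d in D.items():
            X=[x0[0]+d*np.cos(x0[2]),x0[1]+d*np.sin(x0[2]),.028]
            b=box(proj(p,[X])[0],30); B=blue(p)
            nn,l=cv2.connectedComponents(B.astype(np.uint8)); cc=l[b[1]+12:b[3]-12,b[0]+12:b[2]-12]
            M.append((p,n,d,b,up(l==np.bincount(cc[cc>0]).argmax(),b)))
    def cost(q):
        e=0
        for p,n,d,b,m in M:
            x,y=q[0]+d*np.cos(q[2]),q[1]+d*np.sin(q[2])
            a=fill(p,proj(p,place(REC[n],x,y,q[2],q[3]+.008)),b)&fill(p,proj(p,place(REC[n],x,y,q[2],q[3])),b)
            e+=1-iou(a>0,m)
        return e/3
    x0=np.array([*x0,.028]); d=np.array([[0]*4,[.005,0,0,0],[0,.005,0,0],[0,0,.1,0],[0,0,0,.006]])
    r=minimize(cost,x0,method="Nelder-Mead",options=dict(initial_simplex=x0+d,xatol=1e-4,fatol=1e-4)); return r.x,r.fun
E
python3 - <<'E'
from fit import *
np.set_printoptions(precision=4,suppress=True)
ps=[read_camera("scene"),read_camera("top")]
im=[cv2.resize(p["color"],None,fx=4,fy=4,interpolation=cv2.INTER_CUBIC) for p in ps]
def dr(P3):
    for i,p in zip(im,ps): cv2.polylines(i,[np.round((proj(p,P3)+.5)*4-.5).astype(np.int32)],True,(255,0,0),1)
for n,x0 in(("rosette",(.447,-.183)),("corner_block",(.458,-.04)),("plaque",(.623,-.036))):
    q,f=fit_piece(ps,n,x0); print(n,q[:2],np.degrees(q[2]),"z0",q[3],f)
    for pp in ps: print("   single",fit_piece([pp],n,x0)[0])
    dr(place(S[n],*q[:3],q[3])); dr(place(S[n],*q[:3],q[3]+.026))
q,f=fit_case(ps,(.558,.172,.2)); print("case",q[:2],np.degrees(q[2]),q[3],f)
for n,d in (("plaque",-.101),("square",0),("round",.101)):
    x,y=q[0]+d*np.cos(q[2]),q[1]+d*np.sin(q[2]); print(n,x,y); dr(place(REC[n],x,y,q[2],q[3]+.008))
save("topfit",im[1][130*4:265*4,160*4:350*4],1.05); save("scfit",im[0][165*4:265*4,180*4:430*4],.8)
E
```

```text
rosette [ 0.4509 -0.1787] -11.74510934323125 z0 0.0006724233206010406 1.297440833483971
   single [ 1.0485 -0.256  -8.5224  0.3519]
   single [ 0.4508 -0.1798 -0.0485 -0.0088]
corner_block [ 0.4602 -0.0366] -21.4344805539774 z0 0.03168080528839195 1.099644439925505
   single [ 1.0508 -0.1966  1.0793  0.3633]
   single [ 0.4599 -0.0363 -0.3554  0.0085]
plaque [ 0.6195 -0.032 ] 18.188372856095423 z0 0.020506562459815292 0.9533202014963481
   single [ 1.0336 -0.173  -2.2145  0.3142]
   single [ 0.6203 -0.0317  3.4507  0.0132]
case [0.5542 0.1706] 10.876469043943496 0.027196453112226383 0.11522447826137043
plaque 0.45503216515931805 0.1515213524586284
square 0.5542178304484977 0.17057925898434156
round 0.6534034957376774 0.18963716551005472fit.py:12: RuntimeWarning: invalid value encountered in cast
  q=((P-[u0,v0]+.5)*Z-.5); cv2.fillConvexPoly(m,np.round(q*16).astype(np.int32),1,shift=4); return m
```

View pics/topfit.png

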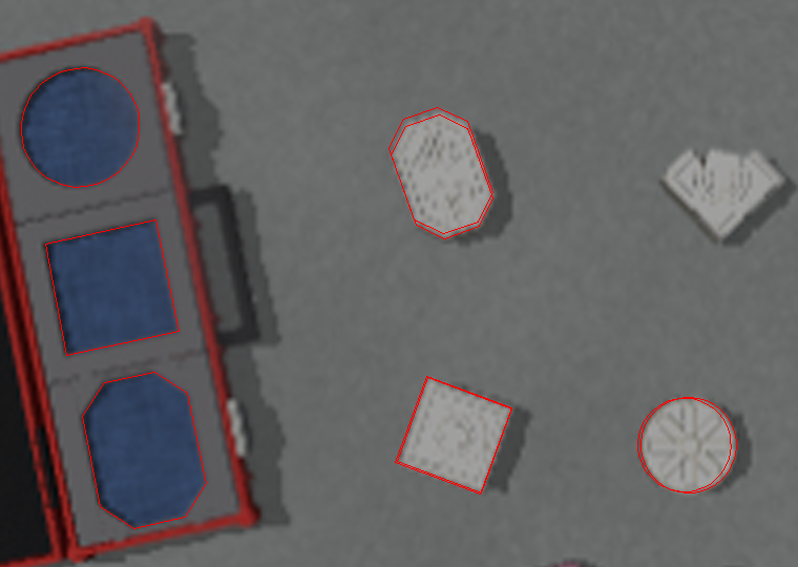

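View pics/scfit.png

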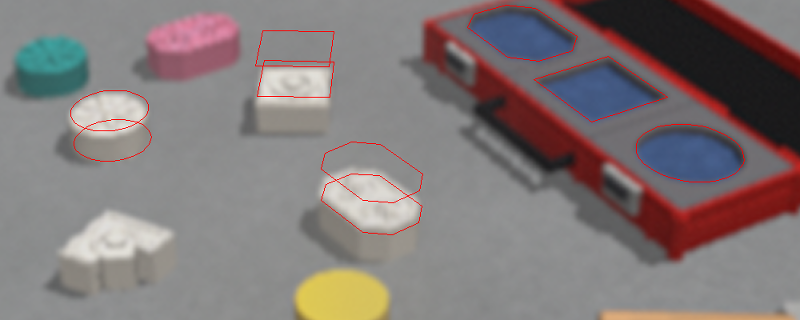

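The top crop confirms all three chosen castings are whole, and the case fit is good. In the scene view the white threshold merged the pieces with the bench, so I'm changing it to a local Otsu.

```bash
python3 - <<'E'
s=open('fit.py').read()
s=s.replace('''b=box(proj(p,[[x0[0],x0[1],.013]])[0],24); m=white(p)
        n,l''','''b=box(proj(p,[[x0[0],x0[1],.013]])[0],24); g=p["color"].min(2)
        th,_=cv2.threshold(np.ascontiguousarray(g[b[1]:b[3],b[0]:b[2]]),0,255,cv2.THRESH_OTSU); m=g>th
        n,l''')
open('fit.py','w').write(s)
E
python3 - <<'E'
from fit import *
np.set_printoptions(precision=4,suppress=True)
ps=[read_camera("scene"),read_camera("top")]
im=[cv2.resize(p["color"],None,fx=4,fy=4,interpolation=cv2.INTER_CUBIC) for p in ps]
def dr(P3):
    for i,p in zip(im,ps): cv2.polylines(i,[np.round((proj(p,P3)+.5)*4-.5).astype(np.int32)],True,(255,0,0),1)
for n,x0 in(("rosette",(.447,-.183)),("corner_block",(.458,-.04)),("plaque",(.623,-.036))):
    q,f=fit_piece(ps,n,x0); print(n,q[:2],np.degrees(q[2]),"z0",q[3],f)
    dr(place(S[n],*q[:3],q[3])); dr(place(S[n],*q[:3],q[3]+.026))
a=im[1][130*4:265*4,240*4:350*4];b=im[0][165*4:265*4,180*4:320*4]
h=max(len(a),len(b)); pad=lambda i:np.pad(i,((0,h-len(i)),(0,0),(0,0)))
save("fit2",np.hstack([pad(a),pad(b)]),.79)
E
```

```text
rosette [ 0.4503 -0.1822] 33.477885220140884 z0 -0.032492244780327154 0.8455992996828051
corner_block [ 0.4592 -0.0371] 71.73473374432831 z0 -0.0024531315412393644 0.5550252199832992
plaque [ 0.6199 -0.0327] 17.657781220690712 z0 0.0011755584438464515 0.5648863246619931
```

View pics/fit2.png

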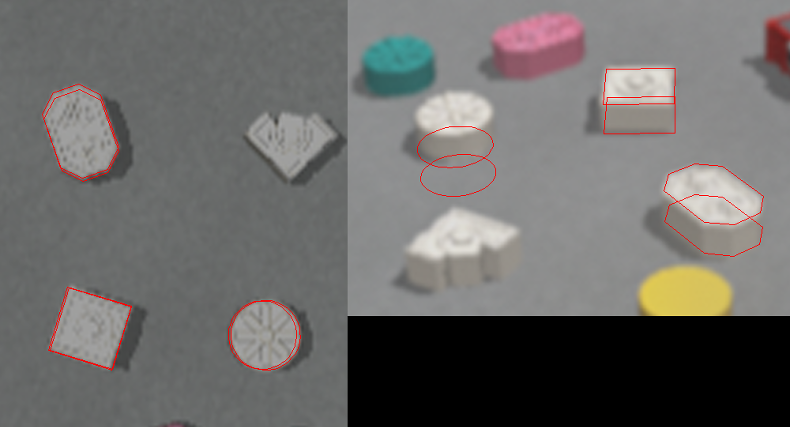

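```bash
sed -i 's/cc=l\[b\[1\]:b\[3\],b\[0\]:b\[2\]\]/cc=l[b[1]+20:b[3]-20,b[0]+20:b[2]-20]/' fit.py
cat >> h.py <<'E'
def togo(x,y,z,psi):
    "slide (mm, tool axes) and turn about tool z (deg) to TCP x,y,z pointing down with closing line at psi deg"
    s=get_state(); w,a,b,c=s["orientation"]; r=R.from_quat([a,b,c,w])
    m=lambda v:(v+90)%180-90
    best=R.from_matrix(np.array([[np.cos(np.radians(psi-90)),-np.sin(np.radians(psi-90)),0],[np.sin(np.radians(psi-90)),np.cos(np.radians(psi-90)),0],[0,0,1]])@np.diag([1,-1,-1.]))
    c=[(r.inv()*best*R.from_euler('z',k,degrees=True)).as_rotvec(degrees=True) for k in(0,180)]
    rv=min(c,key=np.linalg.norm)
    print("slide",np.round(r.inv().apply(np.array([x,y,z])-s["tcp_pos"])*1000,1),"ang",np.round(rv,2),"tcp",np.round(s["tcp_pos"],4),"gap",round(s["finger_gap"],4),"F",np.round(s["wrist_force"],2),"grip",round(s["grip_force"],1),"t",round(s["clock"],2), "q6",round(s["joint_pos"][5],2))
E
python3 - <<'E'
from fit import *
np.set_printoptions(precision=4,suppress=True)
ps=[read_camera("scene"),read_camera("top")]
for n,x0 in(("rosette",(.447,-.183)),("corner_block",(.458,-.04)),("plaque",(.623,-.036))):
    q,f=fit_piece(ps,n,x0); print(n,q[:2],np.degrees(q[2]),"z0",q[3],f)
togo(.4505,-.1815,.12,80)
E
```

```text
rosette [ 0.4504 -0.1822] 31.672154778198426 z0 -0.03271012864598223 0.8449098703802965
corner_block [ 0.4593 -0.0371] 71.7639977716359 z0 -0.0015091379304714477 0.5576237977732109
plaque [ 0.6199 -0.0327] 17.657781220690712 z0 0.0011755584438464515 0.5648863246619931
slide [-485.7 -574.7  122.3] ang [  0.01   0.   -11.99] tcp [0.2153 0.5332 0.2423] gap 0.0853 F [ 0.01 -0.51 -0.25] grip 0.0 t 1.4 q6 1.43
```

```bash
python3 - <<'E'
from fit import *
ps=[read_camera("scene"),read_camera("top")]
for n,x0 in(("rosette",(.4505,-.182)),("plaque",(.62,-.033))):
  for p in ps:
    b=box(proj(p,[[*x0,.013]])[0],24); g=p["color"].min(2); c=np.ascontiguousarray(g[b[1]:b[3],b[0]:b[2]])
    th,_=cv2.threshold(c,0,255,cv2.THRESH_OTSU); print(n,b,th,c.min(),c.max())
    for r in (c>th)[::3]: print(''.join('#' if v else '.' for v in r))
E
```

```text
rosette (np.int64(189), np.int64(180), np.int64(237), np.int64(228)) 110.0 50 218
..................###################....#######
...................#################............
...................##############...............
...................#################............
.................###############################
..........######################################
################################################
################################################
################################################
###########...##################################
#########.....##################################
###########.....################################
################################################
################################################
################################################
################################################
rosette (np.int64(300), np.int64(212), np.int64(348), np.int64(260)) 125.0 65 159
................................................
................................................
................................................
.....
[... 1661 characters left out ...]
..............
................................................
......................###.......................
...............###############..................
..............######.#.#########................
.............########.#.#########...............
.............#####################..............
..............#####################.............
...............################.####............
.................#########.########.............
..................################..............
......................########..................
................................................
................................................
................................................
```

>>> jog_arm --moves '[{"slide": [-486,-575,60],"angular": [0,0,-12],"fingers": 0},{"slide": [-486,-575,60],"angular": [0,0,-12],"fingers": 0},{"slide": [-486,-575,60],"angular": [0,0,-12],"fingers": 0},{"slide": [-486,-575,60],"angular": [0,0,-12],"fingers": 0},{"slide": [-486,-575,60],"angular": [0,0,-12],"fingers": 0},{"slide": [-486,-575,60],"angular": [0,0,-12],"fingers": 0},{"slide": [-486,-575,60],"angular": [0,0,-12],"fingers": 0},{"slide": [-486,-575,60],"angular": [0,0,-12],"fingers": 0},{"slide": [-486,-575,60],"angular": [0,0,-12],"fingers": 0},{"slide": [-486,-575,60],"angular": [0,0,-12],"fingers": 0}]'

```text
clock: 2.33
tcp_pos: [0.3453, 0.1369, 0.2094]
orientation: [0.001, 0.087, 0.996, 0.0]
wrist_force: [0.7, 0.2, -0.1]
finger_gap: 0.0857
grip_force: 0.0
```

```bash
python3 - <<'E'
s=open('fit.py').read()
i=s.index("        th,_=cv2.thr"); j=s.index("        n,l=cv2",i)
s=s[:i]+"        m=cv2.morphologyEx((g>.76*g[b[1]+12:b[3]-12,b[0]+12:b[2]-12].max()).astype(np.uint8),cv2.MORPH_CLOSE,np.ones((3,3)))\n"+s[j:]
i=s.index("            P=np.r_"); j=s.index("            e+=",i)
s=s[:i]+"            P=proj(p,place(s,*q[:3],q[3])).astype(np.float32)\n"+s[j:]
s=s.replace("[*x0,th,0]","[*x0,th,.026]")
open('fit.py','w').write(s)
E
python3 - <<'E'
from fit import *
np.set_printoptions(precision=4,suppress=True)
ps=[read_camera("scene"),read_camera("top")]
for n,x0 in(("rosette",(.4505,-.182)),("corner_block",(.458,-.038)),("plaque",(.62,-.033))):
    q,f=fit_piece(ps,n,x0); print(n,q[:2],np.degrees(q[2]),"ztop",q[3],f)
    q,f=fit_piece(ps[1:],n,x0);zz=.026;c=np.array(ps[1]["world_from_camera"])[:3,3]; k=(c[2]-zz)/(c[2]-q[3]); print("  top only @z.026",c[:2]+(q[:2]-c[:2])*k,np.degrees(q[2]),f)
togo(.4505,-.1815,.12,80)
E
```

```text
rosette [ 0.4506 -0.1795] 6.803562400424719 ztop 0.023089521434924588 0.15004948859384304
  top only @z.026 [ 0.4507 -0.1787] 15.075585846484675 0.028635778635778597
corner_block [ 0.4591 -0.0372] 69.93374065696072 ztop 0.02431248482703288 0.13813084220375205
  top only @z.026 [ 0.4597 -0.0368] 68.65771562396402 0.048429139799698206
plaque [ 0.62   -0.0328] 198.03423378869186 ztop 0.025410097526751708 0.09109565718104207
  top only @z.026 [ 0.6202 -0.0325] 196.75408613508324 0.0348707802646222
slide [-159.6 -290.3   89.7] ang [-0.07  0.08 -0.62] tcp [0.347  0.1334 0.2091] gap 0.0851 F [ 0.28 -0.73 -0.27] grip 0.0 t 2.43 q6 0.34
```

>>> jog_arm --moves '[{"slide": [-159,-288,90],"angular": [0,0,-0.6],"fingers": 0},{"slide": [-159,-288,90],"angular": [0,0,-0.6],"fingers": 0},{"slide": [-159,-288,90],"angular": [0,0,-0.6],"fingers": 0},{"slide": [-159,-288,90],"angular": [0,0,-0.6],"fingers": 0},{"slide": [-159,-288,90],"angular": [0,0,-0.6],"fingers": 0},{"slide": [-159,-288,90],"angular": [0,0,-0.6],"fingers": 0},{"slide": [-159,-288,90],"angular": [0,0,-0.6],"fingers": 0},{"slide": [-159,-288,90],"angular": [0,0,-0.6],"fingers": 0},{"slide": [-159,-288,90],"angular": [0,0,-0.6],"fingers": 0},{"slide": [-159,-288,90],"angular": [0,0,-0.6],"fingers": 0}]'

```text
clock: 3.27
tcp_pos: [0.4525, -0.1743, 0.1182]
orientation: [-0.0, 0.083, 0.997, 0.0]
wrist_force: [-0.7, -0.9, 0.2]
finger_gap: 0.0852
grip_force: 0.0
```

```bash
python3 - <<'E'
from fit import *
p=read_camera("scene")
togo(.4507,-.179,.08,80)
s=get_state(); P=np.array(s["tcp_pos"]); 
im=cv2.resize(p["color"],None,fx=5,fy=5,interpolation=cv2.INTER_CUBIC)
r=R.from_quat(np.roll(s["orientation"],-1))
for k,y in enumerate((-.0425,.0425)):
  for dz,c in((0,(255,0,0)),(.011,(0,255,0)),(-.008,(0,0,255))):
    u=(proj(p,[P+r.apply([0,y,dz])])[0]+.5)*5; cv2.circle(im,tuple(np.round(u).astype(int).tolist()),3,c,-1)
u=proj(p,[[.4507,-.179,.07]])[0].astype(int); save("hov",im[(u[1]-50)*5:(u[1]+50)*5,(u[0]-50)*5:(u[0]+50)*5])
E
```

```text
slide [-0.2 -6.6 38.6] ang [ 0.07 -0.09  0.53] tcp [ 0.4517 -0.1725  0.1186] gap 0.0853 F [ 0.11  0.96 -0.66] grip 0.0 t 3.32 q6 -0.37
```

View pics/hov.png

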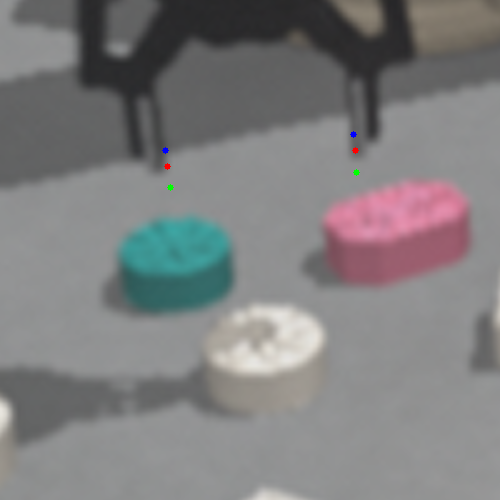

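The tips show at TCP level when open, so at about 58 mm opening they are a few mm ahead of it. I'll grasp with the TCP near 15 mm.

>>> jog_arm --moves '[{"slide": [0,-6.5,15],"angular": [0,0,0.5]},{"slide": [0,-6.5,30],"angular": [0,0,0.5]},{"slide": [0,-6.5,40],"angular": [0,0,0.5]},{"slide": [0,-6.5,50],"angular": [0,0,0.5]},{"slide": [0,-6.5,55],"angular": [0,0,0.5]},{"slide": [0,-6.5,55],"angular": [0,0,0.5]},{"slide": [0,-6.5,55],"angular": [0,0,0.5]},{"slide": [0,-6.5,55],"angular": [0,0,0.5]}]'

```text
schema error: expected keys fingers, slide, angular
```

```bash
python3 -c "
from h import *
for i in range(3): togo(.4507,-.179,.0145,80); read_camera('top')"
```

```text
slide [ -0.3  -6.7 104.1] ang [ 0.07 -0.09  0.53] tcp [ 0.4517 -0.1725  0.1186] gap 0.0853 F [ 0.11  0.96 -0.66] grip 0.0 t 3.32 q6 -0.37
slide [ -0.8  -7.7 104.4] ang [ 0.07 -0.09  0.62] tcp [ 0.4513 -0.1715  0.1189] gap 0.0857 F [0.89 0.31 0.69] grip 0.0 t 3.37 q6 -0.37
slide [ -0.8  -8.1 104.8] ang [ 0.05 -0.06  0.68] tcp [ 0.4513 -0.171   0.1193] gap 0.0856 F [-0.76 -0.65 -0.62] grip 0.0 t 3.42 q6 -0.37
```

>>> jog_arm --moves '[{"slide": [-0.8,-8.2,15],"angular": [0,0,0.5],"fingers": 0},{"slide": [-0.8,-8.2,30],"angular": [0,0,0.5],"fingers": 0},{"slide": [-0.8,-8.2,45],"angular": [0,0,0.5],"fingers": 0},{"slide": [-0.8,-8.2,55],"angular": [0,0,0.5],"fingers": 0},{"slide": [-0.8,-8.2,60],"angular": [0,0,0.5],"fingers": 0},{"slide": [-0.8,-8.2,60],"angular": [0,0,0.5],"fingers": 0},{"slide": [-0.8,-8.2,60],"angular": [0,0,0.5],"fingers": 0},{"slide": [-0.8,-8.2,60],"angular": [0,0,0.5],"fingers": 0}]'

```text
clock: 4.13
tcp_pos: [0.4519, -0.1808, 0.06]
orientation: [0.001, 0.086, 0.996, -0.0]
wrist_force: [0.3, 0.2, -0.3]
finger_gap: 0.0851
grip_force: 0.0
```

```bash
python3 -c "
from h import *
for i in range(3): togo(.4507,-.179,.0145,80); p=read_camera('top')
save('pre',p['color'][200:270,270:400],5)"
```

```text
slide [ 1.5  1.5 45.5] ang [-0.02  0.08  0.14] tcp [ 0.4519 -0.1808  0.06  ] gap 0.0851 F [ 0.3   0.18 -0.33] grip 0.0 t 4.13 q6 -0.37
slide [ 1.6  1.7 45.5] ang [-0.03  0.08  0.13] tcp [ 0.4519 -0.1809  0.06  ] gap 0.0852 F [ 0.63 -0.87  0.52] grip 0.0 t 4.18 q6 -0.37
slide [ 1.6  1.8 45.5] ang [-0.03  0.09  0.12] tcp [ 0.4519 -0.181   0.06  ] gap 0.0853 F [ 0.01  0.67 -0.24] grip 0.0 t 4.23 q6 -0.37
```

View pics/pre.png

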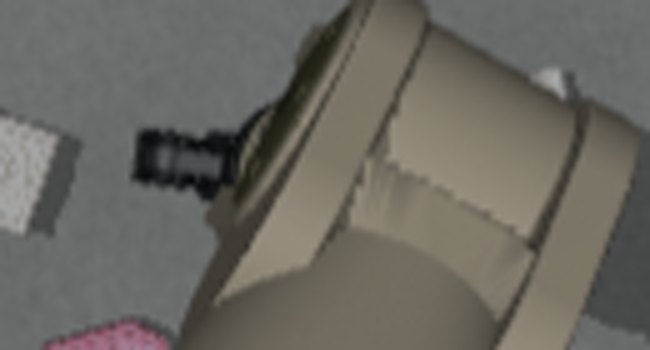

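The wrist hides the rosette from the top camera, so I'm going on with the fitted pose.

>>> jog_arm --moves '[{"slide": [1.5,1.8,10],"angular": [0,0,0],"fingers": 0},{"slide": [1.5,1.8,20],"angular": [0,0,0],"fingers": 0},{"slide": [1.5,1.8,30],"angular": [0,0,0],"fingers": 0},{"slide": [1.5,1.8,38],"angular": [0,0,0],"fingers": 0},{"slide": [1.5,1.8,43],"angular": [0,0,0],"fingers": 0},{"slide": [1.5,1.8,45.5],"angular": [0,0,0],"fingers": 0},{"slide": [1.5,1.8,45.5],"angular": [0,0,0],"fingers": 0},{"slide": [1.5,1.8,45.5],"angular": [0,0,0],"fingers": 0}]'

```text
clock: 4.95
tcp_pos: [0.4501, -0.1788, 0.0136]
orientation: [-0.0, 0.086, 0.996, 0.0]
wrist_force: [-1.2, 0.6, -0.4]
finger_gap: 0.0856
grip_force: 0.0
```

>>> jog_arm --moves '[{"slide": [0,0,0],"angular": [0,0,0],"fingers": 0.2},{"slide": [0,0,0],"angular": [0,0,0],"fingers": 0.3},{"slide": [0,0,0],"angular": [0,0,0],"fingers": 0.4},{"slide": [0,0,0],"angular": [0,0,0],"fingers": 0.5},{"slide": [0,0,0],"angular": [0,0,0],"fingers": 0.6},{"slide": [0,0,0],"angular": [0,0,0],"fingers": 0.6}]' --squeeze 25

```text
clock: 5.45
tcp_pos: [0.4505, -0.179, 0.0144]
orientation: [0.001, 0.086, 0.996, -0.0]
wrist_force: [-0.8, 1.5, 5.4]
finger_gap: 0.0565
grip_force: 27.0
```

```bash
python3 -c "
from h import *
p=read_camera('scene');togo(.4507,-.179,.0145,80)
save('grip',p['color'][150:240,150:270],5)"
```

```text
slide [-0.2  0.1 -0.1] ang [-0.03  0.07  0.11] tcp [ 0.4505 -0.179   0.0144] gap 0.0568 F [-0.64 -0.36  5.93] grip 27.0 t 5.5 q6 -0.37
```

View pics/grip.png

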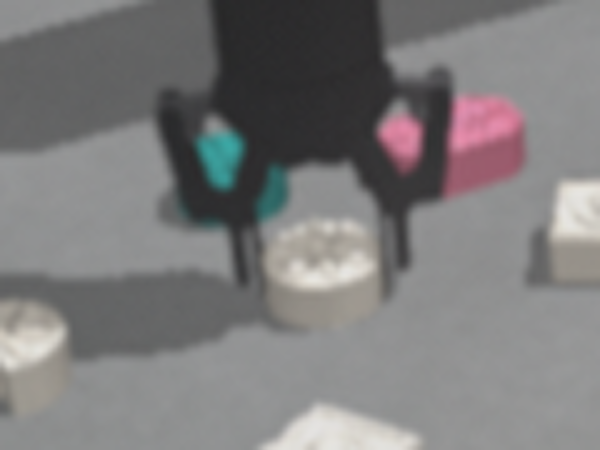

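Rosette gripped (57 mm opening). Lift and carry.

>>> jog_arm --moves '[{"slide": [0,0,-3],"angular": [0,0,0],"fingers": 0.6},{"slide": [0,0,-12],"angular": [0,0,0],"fingers": 0.6},{"slide": [0,0,-30],"angular": [0,0,0],"fingers": 0.6},{"slide": [0,0,-55],"angular": [0,0,0],"fingers": 0.6},{"slide": [0,0,-80],"angular": [0,0,0],"fingers": 0.6},{"slide": [0,0,-90],"angular": [0,0,0],"fingers": 0.6},{"slide": [0,0,-90],"angular": [0,0,0],"fingers": 0.6},{"slide": [0,0,-90],"angular": [0,0,0],"fingers": 0.6}]' --squeeze 30

```text
clock: 6.17
tcp_pos: [0.4503, -0.1789, 0.1038]
orientation: [0.001, 0.086, 0.996, -0.0]
wrist_force: [-0.0, -0.1, -0.5]
finger_gap: 0.0566
grip_force: 32.6
```

```bash
python3 -c "
from h import *
togo(.6534,.1896,.105,100.9)"
```

```text
slide [-136.8  397.9   -1.2] ang [ -0.03   0.06 -20.79] tcp [ 0.4503 -0.1789  0.1038] gap 0.0566 F [-0.04 -0.06 -0.48] grip 32.6 t 6.17 q6 -0.37
```

>>> jog_arm --moves '[{"slide": [-7,20,0],"angular": [0,0,-1],"fingers": 0.6},{"slide": [-18,52,0],"angular": [0,0,-3],"fingers": 0.6},{"slide": [-31,90,0],"angular": [0,0,-5],"fingers": 0.6},{"slide": [-44,128,0],"angular": [0,0,-7],"fingers": 0.6},{"slide": [-57,166,0],"angular": [0,0,-9],"fingers": 0.6},{"slide": [-70,204,0],"angular": [0,0,-11],"fingers": 0.6},{"slide": [-83,242,0],"angular": [0,0,-13],"fingers": 0.6},{"slide": [-96,280,0],"angular": [0,0,-15],"fingers": 0.6},{"slide": [-108,315,0],"angular": [0,0,-17],"fingers": 0.6},{"slide": [-117,340,0],"angular": [0,0,-19],"fingers": 0.6}]'

```text
clock: 7.0
tcp_pos: [0.6235, 0.1392, 0.101]
orientation: [-0.001, -0.081, 0.997, 0.0]
wrist_force: [1.5, -1.1, -1.5]
finger_gap: 0.0566
grip_force: 32.5
```

>>> jog_arm --moves '[{"slide": [0,0,0],"angular": [0,0,0],"fingers": 0.6},{"slide": [0,0,0],"angular": [0,0,0],"fingers": 0.6},{"slide": [0,0,0],"angular": [0,0,0],"fingers": 0.6},{"slide": [0,0,0],"angular": [0,0,0],"fingers": 0.6}]'

```text
clock: 7.33
tcp_pos: [0.6225, 0.135, 0.1025]
orientation: [-0.001, -0.079, 0.997, -0.0]
wrist_force: [-0.3, 0.1, 0.4]
finger_gap: 0.0561
grip_force: 32.5
```

```bash
python3 -c "
from h import *
togo(.6534,.1896,.105,100.9)"
```

```text
slide [-39.1  49.1  -2.6] ang [ 0.   -0.15 -1.87] tcp [0.6225 0.135  0.1025] gap 0.0561 F [-0.26  0.15  0.44] grip 32.5 t 7.33 q6 -0.07
```

>>> jog_arm --moves '[{"slide": [-15,19,0],"angular": [0,0,-1],"fingers": 0.6},{"slide": [-30,38,0],"angular": [0,0,-1.9],"fingers": 0.6},{"slide": [-39,49,0],"angular": [0,0,-1.9],"fingers": 0.6},{"slide": [-39,49,10],"angular": [0,0,-1.9],"fingers": 0.6},{"slide": [-39,49,25],"angular": [0,0,-1.9],"fingers": 0.6},{"slide": [-39,49,37],"angular": [0,0,-1.9],"fingers": 0.6},{"slide": [-39,49,42],"angular": [0,0,-1.9],"fingers": 0.6},{"slide": [-39,49,42],"angular": [0,0,-1.9],"fingers": 0.6},{"slide": [-39,49,42],"angular": [0,0,-1.9],"fingers": 0.6},{"slide": [-39,49,42],"angular": [0,0,-1.9],"fingers": 0.6}]'

```text
clock: 8.17
tcp_pos: [0.6548, 0.1902, 0.0624]
orientation: [0.0, -0.096, 0.995, 0.0]
wrist_force: [0.1, -0.1, -1.5]
finger_gap: 0.0564
grip_force: 32.5
```

```bash
python3 -c "
from fit import *
p=read_camera('scene');q=read_camera('top');togo(.6534,.1896,.0430,100.9)
im=cv2.resize(p['color'],None,fx=5,fy=5,interpolation=cv2.INTER_CUBIC)
a=p['color'][165:255,340:440];b=q['color'][115:205,130:230]
save('pl1',np.hstack([a,b]),4)"
```

```text
slide [ 1.9 -0.6 19.7] ang [0.   0.1  0.09] tcp [0.6551 0.1905 0.0627] gap 0.0565 F [-0.72 -0.33 -0.45] grip 32.5 t 8.27 q6 -0.03
```

View pics/pl1.png

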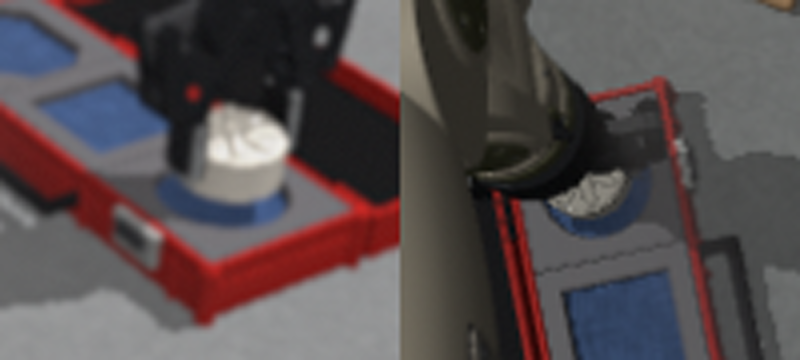

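The rosette hangs over the round recess and is aligned in both views. Lower it gently, watching the force.

>>> jog_arm --moves '[{"slide": [1.5,-0.6,5],"angular": [0,0,0],"fingers": 0.6},{"slide": [1.7,-0.6,10],"angular": [0,0,0],"fingers": 0.6},{"slide": [1.7,-0.6,14],"angular": [0,0,0],"fingers": 0.6},{"slide": [1.7,-0.6,17],"angular": [0,0,0],"fingers": 0.6},{"slide": [1.7,-0.6,18.5],"angular": [0,0,0],"fingers": 0.6},{"slide": [1.7,-0.6,19],"angular": [0,0,0],"fingers": 0.6},{"slide": [1.7,-0.6,19],"angular": [0,0,0],"fingers": 0.6},{"slide": [1.7,-0.6,19],"angular": [0,0,0],"fingers": 0.6}]'

```text
clock: 8.93
tcp_pos: [0.6531, 0.1898, 0.0427]
orientation: [0.0, -0.096, 0.995, 0.0]
wrist_force: [0.3, 0.2, -1.1]
finger_gap: 0.0566
grip_force: 32.5
```

>>> jog_arm --moves '[{"slide": [0,0,0.5],"angular": [0,0,0],"fingers": 0.6},{"slide": [0,0,1.0],"angular": [0,0,0],"fingers": 0.6},{"slide": [0,0,1.0],"angular": [0,0,0],"fingers": 0.6}]'

```text
clock: 9.18
tcp_pos: [0.6532, 0.1898, 0.0425]
orientation: [0.0, -0.096, 0.995, 0.0]
wrist_force: [-1.7, 0.5, 4.5]
finger_gap: 0.0563
grip_force: 33.0
```

Contact at 4.5 N. Release and back off.

>>> jog_arm --moves '[{"slide": [0,0,0],"angular": [0,0,0],"fingers": 0.28},{"slide": [0,0,0],"angular": [0,0,0],"fingers": 0.22},{"slide": [0,0,0],"angular": [0,0,0],"fingers": 0.15},{"slide": [0,0,0],"angular": [0,0,0],"fingers": 0.15},{"slide": [0,0,-5],"angular": [0,0,0],"fingers": 0.15},{"slide": [0,0,-15],"angular": [0,0,0],"fingers": 0.15},{"slide": [0,0,-35],"angular": [0,0,0],"fingers": 0.15},{"slide": [0,0,-60],"angular": [0,0,0],"fingers": 0.15},{"slide": [0,0,-60],"angular": [0,0,0],"fingers": 0},{"slide": [0,0,-60],"angular": [0,0,0],"fingers": 0}]'

```text
clock: 10.02
tcp_pos: [0.6548, 0.1901, 0.1049]
orientation: [0.003, -0.096, 0.995, 0.0]
wrist_force: [0.1, -0.1, 0.4]
finger_gap: 0.0856
grip_force: 0.0
```

```bash
python3 -c "
from h import *
togo(.4595,-.037,.105,69.5)"
```

```text
slide [ 235.1 -185.6   -1.3] ang [ 0.08  0.31 31.51] tcp [0.6548 0.1901 0.1049] gap 0.0856 F [ 0.08 -0.09  0.42] grip 0.0 t 10.02 q6 -0.03
```

>>> jog_arm --moves '[{"slide": [235,-185.5,0],"angular": [0,0,31.5],"fingers": 0},{"slide": [235,-185.5,0],"angular": [0,0,31.5],"fingers": 0},{"slide": [235,-185.5,0],"angular": [0,0,31.5],"fingers": 0},{"slide": [235,-185.5,0],"angular": [0,0,31.5],"fingers": 0},{"slide": [235,-185.5,0],"angular": [0,0,31.5],"fingers": 0},{"slide": [235,-185.5,0],"angular": [0,0,31.5],"fingers": 0},{"slide": [235,-185.5,0],"angular": [0,0,31.5],"fingers": 0},{"slide": [235,-185.5,10],"angular": [0,0,31.5],"fingers": 0},{"slide": [235,-185.5,20],"angular": [0,0,31.5],"fingers": 0},{"slide": [235,-185.5,30],"angular": [0,0,31.5],"fingers": 0}]'

```text
clock: 10.85
tcp_pos: [0.4567, -0.0382, 0.0714]
orientation: [0.0, 0.179, 0.984, 0.0]
wrist_force: [-0.2, 0.4, -0.0]
finger_gap: 0.0851
grip_force: 0.0
```

>>> jog_arm --moves '[{"slide": [0,0,0],"angular": [0,0,0],"fingers": 0},{"slide": [0,0,0],"angular": [0,0,0],"fingers": 0},{"slide": [0,0,0],"angular": [0,0,0],"fingers": 0},{"slide": [0,0,0],"angular": [0,0,0],"fingers": 0}]'

```text
clock: 11.18
tcp_pos: [0.4582, -0.0371, 0.0721]
orientation: [0.0, 0.178, 0.984, 0.0]
wrist_force: [-0.3, -0.1, -0.1]
finger_gap: 0.0855
grip_force: 0.0
```

```bash
python3 - <<'E'
from fit import *
p=read_camera("top")
togo(.4595,-.037,.0145,69.5)
q,f=fit_case([p,read_camera("scene")],(.5542,.1706,.19)); print(q)
save("after1",p["color"][120:270,150:350],4)
E
```

```text
slide [-1.1  0.5 57.7] ang [0.01 0.05 0.04] tcp [ 0.4582 -0.0371  0.0722] gap 0.0858 F [-0.67 -0.23  0.63] grip 0.0 t 11.23 q6 0.1
[0.55453383 0.17064064 0.18918036 0.0269433 ]
```

View pics/after1.png

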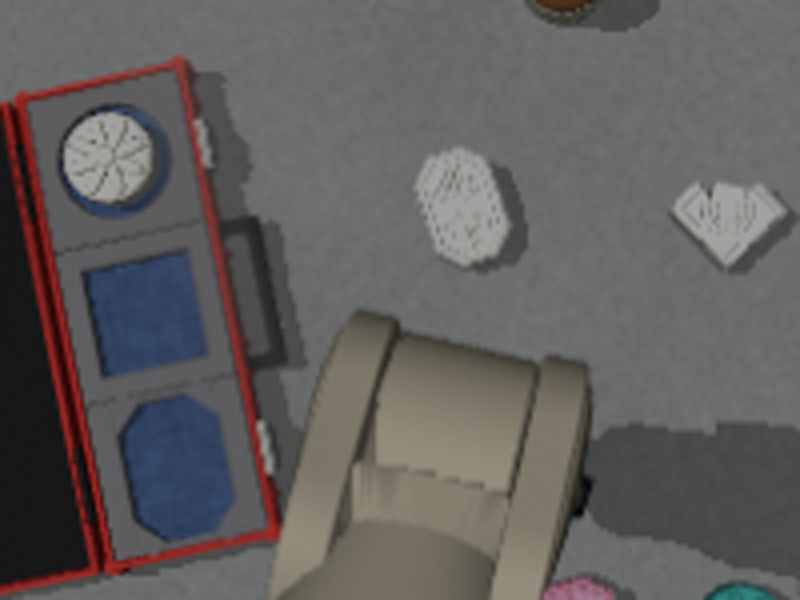

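The rosette sits centred in its recess. The apparent shift at (107,157) is parallax from its height. Now the block.

>>> jog_arm --moves '[{"slide": [-1,0.5,12],"angular": [0,0,0],"fingers": 0},{"slide": [-1,0.5,24],"angular": [0,0,0],"fingers": 0},{"slide": [-1,0.5,36],"angular": [0,0,0],"fingers": 0},{"slide": [-1,0.5,47],"angular": [0,0,0],"fingers": 0},{"slide": [-1,0.5,54],"angular": [0,0,0],"fingers": 0},{"slide": [-1,0.5,57.5],"angular": [0,0,0],"fingers": 0},{"slide": [-1,0.5,57.5],"angular": [0,0,0],"fingers": 0},{"slide": [-1,0.5,57.5],"angular": [0,0,0],"fingers": 0}]'

```text
clock: 11.95
tcp_pos: [0.459, -0.0371, 0.0144]
orientation: [0.0, 0.178, 0.984, 0.0]
wrist_force: [0.5, 0.7, 0.3]
finger_gap: 0.0854
grip_force: 0.0
```

>>> jog_arm --moves '[{"slide": [0,0,0],"angular": [0,0,0],"fingers": 0.2},{"slide": [0,0,0],"angular": [0,0,0],"fingers": 0.3},{"slide": [0,0,0],"angular": [0,0,0],"fingers": 0.4},{"slide": [0,0,0],"angular": [0,0,0],"fingers": 0.5},{"slide": [0,0,0],"angular": [0,0,0],"fingers": 0.6},{"slide": [0,0,0],"angular": [0,0,0],"fingers": 0.6},{"slide": [0,0,0],"angular": [0,0,0],"fingers": 0.6}]' --squeeze 30

```text
clock: 12.53
tcp_pos: [0.4593, -0.0373, 0.0149]
orientation: [0.001, 0.178, 0.984, -0.0]
wrist_force: [-1.3, 0.6, 7.1]
finger_gap: 0.0531
grip_force: 32.4
```

>>> jog_arm --moves '[{"slide": [0,0,-3],"angular": [0,0,0],"fingers": 0.6},{"slide": [0,0,-12],"angular": [0,0,0],"fingers": 0.6},{"slide": [0,0,-30],"angular": [0,0,0],"fingers": 0.6},{"slide": [0,0,-55],"angular": [0,0,0],"fingers": 0.6},{"slide": [0,0,-80],"angular": [0,0,0],"fingers": 0.6},{"slide": [0,0,-90],"angular": [0,0,0],"fingers": 0.6},{"slide": [0,0,-90],"angular": [0,0,0],"fingers": 0.6},{"slide": [0,0,-90],"angular": [0,0,0],"fingers": 0.6}]'

```text
clock: 13.2
tcp_pos: [0.4592, -0.0372, 0.1048]
orientation: [0.001, 0.178, 0.984, -0.0]
wrist_force: [0.5, -0.6, -1.0]
finger_gap: 0.0531
grip_force: 31.9
```

```bash
python3 -c "
from h import *
togo(.5543,.1706,.105,100.9)"
```

```text
slide [-1.640e+01  2.279e+02 -1.000e-01] ang [-1.000e-02  9.000e-02 -3.139e+01] tcp [ 0.4592 -0.0372  0.1048] gap 0.0531 F [ 0.53 -0.58 -1.02] grip 31.9 t 13.2 q6 0.1
```

>>> jog_arm --moves '[{"slide": [-1,12,0],"angular": [0,0,-2],"fingers": 0.6},{"slide": [-3,40,0],"angular": [0,0,-6],"fingers": 0.6},{"slide": [-6,75,0],"angular": [0,0,-11],"fingers": 0.6},{"slide": [-8,112,0],"angular": [0,0,-16],"fingers": 0.6},{"slide": [-11,150,0],"angular": [0,0,-21],"fingers": 0.6},{"slide": [-13,185,0],"angular": [0,0,-26],"fingers": 0.6},{"slide": [-15,210,0],"angular": [0,0,-30],"fingers": 0.6},{"slide": [-16,223,0],"angular": [0,0,-31.3],"fingers": 0.6},{"slide": [-16.4,228,0],"angular": [0,0,-31.3],"fingers": 0.6},{"slide": [-16.4,228,0],"angular": [0,0,-31.3],"fingers": 0.6}]'

```text
clock: 14.03
tcp_pos: [0.5532, 0.1711, 0.1029]
orientation: [-0.001, -0.094, 0.996, -0.0]
wrist_force: [0.4, -0.3, -0.7]
finger_gap: 0.0535
grip_force: 31.9
```

>>> jog_arm --moves '[{"slide": [0,0,10],"angular": [0,0,0],"fingers": 0.6},{"slide": [0,0,25],"angular": [0,0,0],"fingers": 0.6},{"slide": [0,0,36],"angular": [0,0,0],"fingers": 0.6},{"slide": [0,0,42],"angular": [0,0,0],"fingers": 0.6},{"slide": [0,0,42],"angular": [0,0,0],"fingers": 0.6},{"slide": [0,0,42],"angular": [0,0,0],"fingers": 0.6},{"slide": [0,0,42],"angular": [0,0,0],"fingers": 0.6}]'

```text
clock: 14.62
tcp_pos: [0.5543, 0.1704, 0.0627]
orientation: [0.0, -0.094, 0.996, 0.0]
wrist_force: [0.2, 0.4, -0.7]
finger_gap: 0.0532
grip_force: 31.9
```

```bash
python3 -c "
from h import *
p=read_camera('scene');togo(.5543,.1706,.0433,100.9)
save('pl2',p['color'][155:245,320:440],5)"
```

```text
slide [ 0.3  0.1 19.6] ang [-0.    0.07 -0.12] tcp [0.5545 0.1706 0.0629] gap 0.0532 F [ 0.14  0.01 -0.4 ] grip 31.9 t 14.67 q6 -0.03
```

View pics/pl2.png

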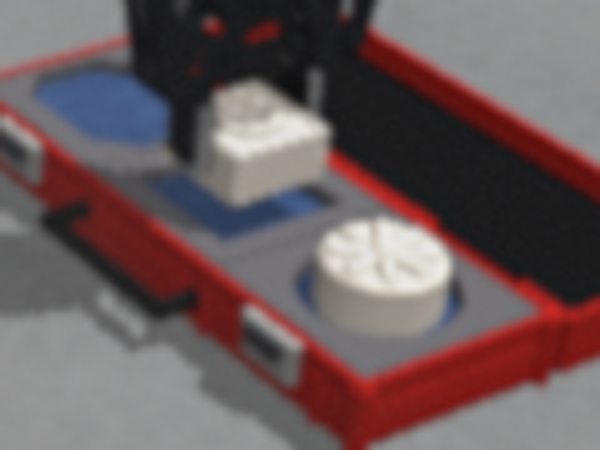

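The rosette lies flat in its recess at (380,275), and the block hangs square over its own at (265,150). Lower it.

>>> jog_arm --moves '[{"slide": [0.2,0,5],"angular": [0,0,0],"fingers": 0.6},{"slide": [0.2,0,10],"angular": [0,0,0],"fingers": 0.6},{"slide": [0.2,0,14],"angular": [0,0,0],"fingers": 0.6},{"slide": [0.2,0,17],"angular": [0,0,0],"fingers": 0.6},{"slide": [0.2,0,18.5],"angular": [0,0,0],"fingers": 0.6},{"slide": [0.2,0,19],"angular": [0,0,0],"fingers": 0.6},{"slide": [0.2,0,19],"angular": [0,0,0],"fingers": 0.6},{"slide": [0.2,0,19],"angular": [0,0,0],"fingers": 0.6}]'

```text
clock: 15.33
tcp_pos: [0.5539, 0.1708, 0.0432]
orientation: [0.0, -0.094, 0.996, 0.0]
wrist_force: [0.0, -0.9, -1.2]
finger_gap: 0.0532
grip_force: 32.0
```

>>> jog_arm --moves '[{"slide": [0,0,0.4],"angular": [0,0,0],"fingers": 0.6},{"slide": [0,0,0.8],"angular": [0,0,0],"fingers": 0.6},{"slide": [0,0,0.8],"angular": [0,0,0],"fingers": 0.6}]'

```text
clock: 15.58
tcp_pos: [0.554, 0.1708, 0.0429]
orientation: [0.0, -0.094, 0.996, 0.0]
wrist_force: [-1.6, 0.5, 3.3]
finger_gap: 0.0531
grip_force: 32.4
```

>>> jog_arm --moves '[{"slide": [0,0,0],"angular": [0,0,0],"fingers": 0.3},{"slide": [0,0,0],"angular": [0,0,0],"fingers": 0.24},{"slide": [0,0,0],"angular": [0,0,0],"fingers": 0.17},{"slide": [0,0,0],"angular": [0,0,0],"fingers": 0.17},{"slide": [0,0,-5],"angular": [0,0,0],"fingers": 0.17},{"slide": [0,0,-15],"angular": [0,0,0],"fingers": 0.17},{"slide": [0,0,-35],"angular": [0,0,0],"fingers": 0.17},{"slide": [0,0,-60],"angular": [0,0,0],"fingers": 0.17},{"slide": [0,0,-60],"angular": [0,0,0],"fingers": 0},{"slide": [0,0,-60],"angular": [0,0,0],"fingers": 0}]'

```text
clock: 16.42
tcp_pos: [0.5556, 0.171, 0.1051]
orientation: [0.002, -0.094, 0.996, 0.0]
wrist_force: [-0.1, 0.2, 0.1]
finger_gap: 0.0855
grip_force: 0.0
```

```bash
python3 -c "
from h import *
togo(.6201,-.0327,.105,107.5)"
```

```text
slide [-2.520e+01 -2.122e+02  2.000e-01] ang [-0.02  0.28 -6.69] tcp [0.5556 0.171  0.1051] gap 0.0855 F [-0.14  0.24  0.15] grip 0.0 t 16.42 q6 -0.03
```

>>> jog_arm --moves '[{"slide": [-25,-212,0],"angular": [0,0.2,-6.7],"fingers": 0},{"slide": [-25,-212,0],"angular": [0,0.2,-6.7],"fingers": 0},{"slide": [-25,-212,0],"angular": [0,0.2,-6.7],"fingers": 0},{"slide": [-25,-212,0],"angular": [0,0.2,-6.7],"fingers": 0},{"slide": [-25,-212,0],"angular": [0,0.2,-6.7],"fingers": 0},{"slide": [-25,-212,0],"angular": [0,0.2,-6.7],"fingers": 0},{"slide": [-25,-212,20],"angular": [0,0.2,-6.7],"fingers": 0},{"slide": [-25,-212,35],"angular": [0,0.2,-6.7],"fingers": 0},{"slide": [-25,-212,35],"angular": [0,0.2,-6.7],"fingers": 0},{"slide": [-25,-212,35],"angular": [0,0.2,-6.7],"fingers": 0}]'

```text
clock: 17.25
tcp_pos: [0.6166, -0.0324, 0.066]
orientation: [-0.003, -0.152, 0.988, 0.001]
wrist_force: [1.1, -0.3, -0.2]
finger_gap: 0.0853
grip_force: 0.0
```

>>> jog_arm --moves '[{"slide": [0,0,0],"angular": [0,0,0],"fingers": 0},{"slide": [0,0,0],"angular": [0,0,0],"fingers": 0}]'

```text
clock: 17.42
tcp_pos: [0.6187, -0.0325, 0.0684]
orientation: [-0.001, -0.153, 0.988, -0.0]
wrist_force: [0.3, 0.6, 0.2]
finger_gap: 0.0854
grip_force: 0.0
```

```bash
python3 -c "
from h import *
togo(.6201,-.0327,.0145,107.5)"
```

```text
slide [-1.4 -0.6 53.9] ang [-0.02 -0.12  0.05] tcp [ 0.6187 -0.0325  0.0684] gap 0.0854 F [0.28 0.62 0.2 ] grip 0.0 t 17.42 q6 -0.49
```

>>> jog_arm --moves '[{"slide": [-0.8,-0.4,12],"angular": [0,0,0],"fingers": 0},{"slide": [-0.8,-0.4,24],"angular": [0,0,0],"fingers": 0},{"slide": [-0.8,-0.4,36],"angular": [0,0,0],"fingers": 0},{"slide": [-0.8,-0.4,46],"angular": [0,0,0],"fingers": 0},{"slide": [-0.8,-0.4,52],"angular": [0,0,0],"fingers": 0},{"slide": [-0.8,-0.4,54],"angular": [0,0,0],"fingers": 0},{"slide": [-0.8,-0.4,54],"angular": [0,0,0],"fingers": 0},{"slide": [-0.8,-0.4,54],"angular": [0,0,0],"fingers": 0}]'

```text
clock: 18.08
tcp_pos: [0.6191, -0.0331, 0.0137]
orientation: [-0.001, -0.152, 0.988, -0.0]
wrist_force: [-0.6, -0.9, 0.5]
finger_gap: 0.0854
grip_force: 0.0
```

>>> jog_arm --moves '[{"slide": [0,0,0],"angular": [0,0,0],"fingers": 0.2},{"slide": [0,0,0],"angular": [0,0,0],"fingers": 0.3},{"slide": [0,0,0],"angular": [0,0,0],"fingers": 0.4},{"slide": [0,0,0],"angular": [0,0,0],"fingers": 0.5},{"slide": [0,0,0],"angular": [0,0,0],"fingers": 0.6},{"slide": [0,0,0],"angular": [0,0,0],"fingers": 0.6},{"slide": [0,0,0],"angular": [0,0,0],"fingers": 0.6}]'

```text
clock: 18.67
tcp_pos: [0.6194, -0.0332, 0.0142]
orientation: [-0.001, -0.152, 0.988, -0.0]
wrist_force: [-0.6, -0.6, 5.2]
finger_gap: 0.0491
grip_force: 32.7
```

>>> jog_arm --moves '[{"slide": [0,0,-3],"angular": [0,0,0],"fingers": 0.6},{"slide": [0,0,-12],"angular": [0,0,0],"fingers": 0.6},{"slide": [0,0,-30],"angular": [0,0,0],"fingers": 0.6},{"slide": [0,0,-55],"angular": [0,0,0],"fingers": 0.6},{"slide": [0,0,-85],"angular": [0,0,0],"fingers": 0.6},{"slide": [0,0,-95],"angular": [0,0,0],"fingers": 0.6},{"slide": [0,0,-95],"angular": [0,0,0],"fingers": 0.6},{"slide": [0,0,-95],"angular": [0,0,0],"fingers": 0.6}]'

```text
clock: 19.33
tcp_pos: [0.6192, -0.0329, 0.1084]
orientation: [-0.001, -0.152, 0.988, -0.0]
wrist_force: [-0.7, 0.3, -1.8]
finger_gap: 0.0493
grip_force: 32.1
```

```bash
python3 -c "
from h import *
togo(.4552,.1516,.11,100.9)"
```

```text
slide [100.9 225.3  -1.3] ang [-0.01 -0.16  6.61] tcp [ 0.6192 -0.0329  0.1084] gap 0.0493 F [-0.66  0.31 -1.85] grip 32.1 t 19.33 q6 -0.49
```

>>> jog_arm --moves '[{"slide": [5,11,0],"angular": [0,0,0.5],"fingers": 0.6},{"slide": [16,36,0],"angular": [0,0,1],"fingers": 0.6},{"slide": [31,70,0],"angular": [0,0,2],"fingers": 0.6},{"slide": [47,105,0],"angular": [0,0,3],"fingers": 0.6},{"slide": [63,140,0],"angular": [0,0,4],"fingers": 0.6},{"slide": [79,175,0],"angular": [0,0,5],"fingers": 0.6},{"slide": [91,203,0],"angular": [0,0,6],"fingers": 0.6},{"slide": [98,219,0],"angular": [0,0,6.6],"fingers": 0.6},{"slide": [101,225,0],"angular": [0,0,6.6],"fingers": 0.6},{"slide": [101,225,0],"angular": [0,0,6.6],"fingers": 0.6}]'

```text
clock: 20.17
tcp_pos: [0.452, 0.1523, 0.1073]
orientation: [-0.004, -0.096, 0.995, -0.0]
wrist_force: [-0.0, 0.0, -1.4]
finger_gap: 0.0492
grip_force: 32.0
```

>>> jog_arm --moves '[{"slide": [0,0,10],"angular": [0,0,0],"fingers": 0.6},{"slide": [0,0,25],"angular": [0,0,0],"fingers": 0.6},{"slide": [0,0,38],"angular": [0,0,0],"fingers": 0.6},{"slide": [0,0,46],"angular": [0,0,0],"fingers": 0.6},{"slide": [0,0,46],"angular": [0,0,0],"fingers": 0.6},{"slide": [0,0,46],"angular": [0,0,0],"fingers": 0.6},{"slide": [0,0,46],"angular": [0,0,0],"fingers": 0.6}]'

```text
clock: 20.75
tcp_pos: [0.4556, 0.1508, 0.0629]
orientation: [-0.002, -0.095, 0.996, -0.0]
wrist_force: [-0.0, 0.1, -0.9]
finger_gap: 0.0491
grip_force: 32.0
```

```bash
python3 -c "
from h import *
p=read_camera('scene');togo(.4552,.1516,.0428,100.9)
save('pl3',p['color'][140:240,310:440],5)"
```

```text
slide [ 0.3  0.7 20.4] ang [-0.01 -0.14 -0.03] tcp [0.4557 0.151  0.0632] gap 0.0492 F [-0.3  -0.06 -1.02] grip 32.0 t 20.8 q6 -0.04
```

View pics/pl3.png

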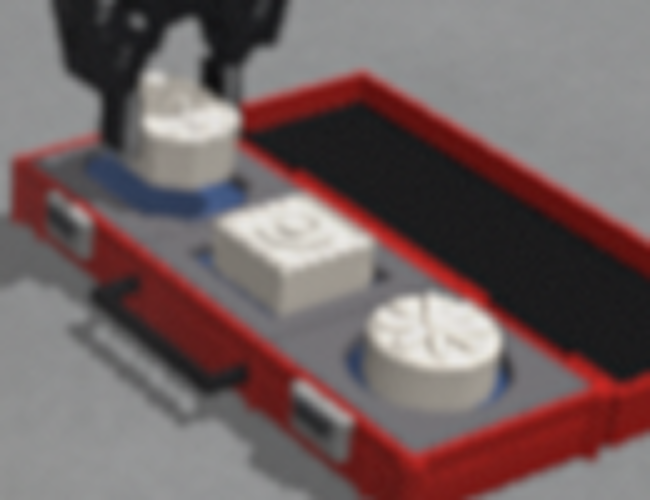

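The block (295,250) and rosette (435,345) are in their recesses, and the plaque hangs over its own at (185,130). Lower it.

>>> jog_arm --moves '[{"slide": [0.3,0.5,5],"angular": [0,0,0],"fingers": 0.6},{"slide": [0.3,0.5,10],"angular": [0,0,0],"fingers": 0.6},{"slide": [0.3,0.5,14],"angular": [0,0,0],"fingers": 0.6},{"slide": [0.3,0.5,17],"angular": [0,0,0],"fingers": 0.6},{"slide": [0.3,0.5,19],"angular": [0,0,0],"fingers": 0.6},{"slide": [0.3,0.5,20],"angular": [0,0,0],"fingers": 0.6},{"slide": [0.3,0.5,20],"angular": [0,0,0],"fingers": 0.6},{"slide": [0.3,0.5,20],"angular": [0,0,0],"fingers": 0.6}]'

```text
clock: 21.47
tcp_pos: [0.4545, 0.1517, 0.0428]
orientation: [-0.002, -0.095, 0.995, -0.0]
wrist_force: [-0.7, 0.5, -0.1]
finger_gap: 0.0495
grip_force: 32.0
```

>>> jog_arm --moves '[{"slide": [0,0,0.4],"angular": [0,0,0],"fingers": 0.6},{"slide": [0,0,0.8],"angular": [0,0,0],"fingers": 0.6},{"slide": [0,0,0.8],"angular": [0,0,0],"fingers": 0.6}]'

```text
clock: 21.72
tcp_pos: [0.4547, 0.1517, 0.0421]
orientation: [-0.001, -0.095, 0.995, -0.0]
wrist_force: [0.1, 0.2, -1.1]
finger_gap: 0.0494
grip_force: 32.0
```

>>> jog_arm --moves '[{"slide": [0,0,0.4],"angular": [0,0,0],"fingers": 0.6},{"slide": [0,0,0.8],"angular": [0,0,0],"fingers": 0.6},{"slide": [0,0,0.8],"angular": [0,0,0],"fingers": 0.6}]'

```text
clock: 21.97
tcp_pos: [0.4547, 0.1517, 0.0421]
orientation: [-0.001, -0.095, 0.995, -0.0]
wrist_force: [-2.2, 0.1, 8.1]
finger_gap: 0.0494
grip_force: 33.0
```

Contact. Release and withdraw upwards.

>>> jog_arm --moves '[{"slide": [0,0,0],"angular": [0,0,0],"fingers": 0.33},{"slide": [0,0,0],"angular": [0,0,0],"fingers": 0.26},{"slide": [0,0,0],"angular": [0,0,0],"fingers": 0.2},{"slide": [0,0,0],"angular": [0,0,0],"fingers": 0.2},{"slide": [0,0,-5],"angular": [0,0,0],"fingers": 0.2},{"slide": [0,0,-15],"angular": [0,0,0],"fingers": 0.2},{"slide": [0,0,-35],"angular": [0,0,0],"fingers": 0.2},{"slide": [0,0,-70],"angular": [0,0,0],"fingers": 0.2},{"slide": [0,0,-110],"angular": [0,0,0],"fingers": 0},{"slide": [0,0,-150],"angular": [0,0,0],"fingers": 0}]'

```text
clock: 22.8
tcp_pos: [0.4542, 0.1523, 0.1934]
orientation: [-0.002, -0.095, 0.995, 0.001]
wrist_force: [0.3, -0.0, -0.8]
finger_gap: 0.0855
grip_force: 0.0
```

>>> jog_arm --moves '[{"slide": [0,-150,0],"angular": [0,0,0],"fingers": 0},{"slide": [0,-150,0],"angular": [0,0,0],"fingers": 0},{"slide": [0,-150,0],"angular": [0,0,0],"fingers": 0},{"slide": [0,-150,0],"angular": [0,0,0],"fingers": 0},{"slide": [0,-150,0],"angular": [0,0,0],"fingers": 0},{"slide": [0,-150,0],"angular": [0,0,0],"fingers": 0}]'

```text
clock: 23.3
tcp_pos: [0.4838, 0.0037, 0.1921]
orientation: [-0.001, -0.094, 0.996, 0.0]
wrist_force: [-0.7, 0.3, 0.3]
finger_gap: 0.0854
grip_force: 0.0
```

```bash
python3 -c "
from h import *
p=read_camera('scene');q=read_camera('top');togo(.4552,.1,.2,100.9)
a=p['color'][150:250,320:440];b=q['color'][130:270,130:270]
a=cv2.resize(a,(480,400));b=cv2.resize(b,(320,320));b=np.pad(b,((0,80),(0,0),(0,0)));save('end',np.hstack([a,b]))"
```

```text
slide [ 9.5 98.4 -8.2] ang [ 0.05 -0.17  0.02] tcp [0.4832 0.0051 0.1917] gap 0.0852 F [-0.47  0.41 -0.  ] grip 0.0 t 23.4 q6 -0.35
```

View pics/end.png

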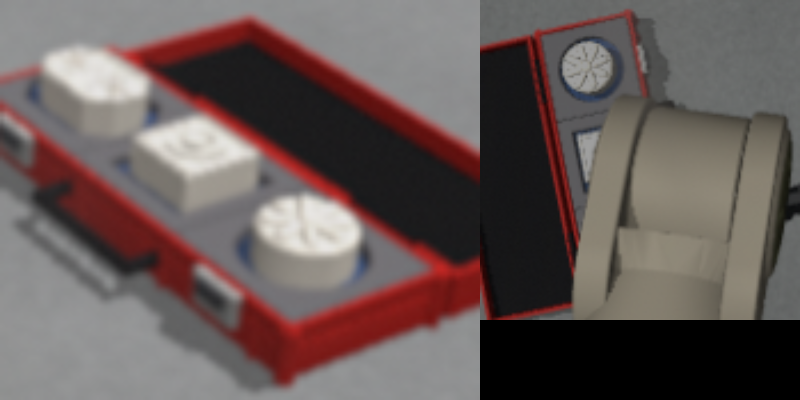

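All three lie flat in their own recesses: plaque (95,90), block (195,160), rosette (305,240). The gripper is clear of everything, so I'm handing in.

```bash
python3 -c "
from workcell import *
print(hand_in())"
```

```text
the job is handed in; nothing more can be done
None
```

The rosette, corner block and plaque are packed face up and flat in their own recesses; I handed in at about 23 s of the 93 s allowed, with the arm clear and the look-alikes, jar and bowl untouched.

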